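# Hold an oak offcut down in the drilling jig

## Robot

A 6-joint arm with a two-finger parallel gripper is mounted at the origin on a cart in front of the work surface, level with it; the furniture and walls round the work are solid. World frame = base frame: x ahead of the robot, y to its left, z up, the work surface at z = 0. Lengths are in mm, angles in rad, forces in N, time in s.
With the tool pointing down it reaches from about 350 to 975 mm from the base axis. Payload 7.1 kg.
Tool frame: the origin (TCP) lies on the front face of the gripper's body, between the roots of the fingers; the fingertips stand 80 mm ahead of it and the grasp point (between the pads) lies 61 mm ahead of it (env.tips_ahead is the distance from the TCP to the fingertips, in mm); z points along the fingers, y is the line along which they close (so a half turn about z gives the same grasp; the last joint's range is limited). The gripper opens to 88 mm and grips with 3 to 60 N. Pads are 20 mm wide; open, the fingers measure 115 mm over their backs; the gripper's body (75 mm by 178 mm) begins 61 mm behind the grasp point.
Start: joints at [1.225, 0.423, 1.63, -0, 1.089, -0.019], TCP at [200.602, 591.916, 302.675] pointing down, gripper open.
Joint ranges: [-3, 3], [-0.9, 2.11], [0.09, 2.58], [-1.31, 4.45], [0.11, 2.69], [-2.54, 2.54]. Speed limits (rad/s): [2.39, 2.39, 3.01, 3.14, 3.14, 3.14].

## Interface

Orientations are given as a unit quaternion [x, y, z, w].
In Python, from station import env, set_gripper, viewer, workorder gives the robot as it stands. Calls block until the motion is done:
- env.reach(position, orientation): joint-space move of the TCP to a pose.
- env.move_l(position, rot=None, rate=150, f_stop=None): straight line of the TCP; rot=None keeps the orientation; rate is the mean speed in mm/s. With f_stop (N) it stops when the force on the tool has changed by that much, and returns True; else False.
- env.move_joints(angles): joint-space move.
- set_gripper(opening): finger opening in mm; the grip force is fixed at half the most; returns when the fingers have stopped.
- env.hold(seconds).
- env.ik(position, orientation): joint angles nearest the present ones, or None.
- env.read_state(): the state.
- viewer.camera(name): name is "scene" or "top" or "wrist"; returns the picture (400x640x3 uint8, blue, green, red); there is no depth.
- viewer.camera_params(name): a dict with "fx", "fy", "cx", "cy" (pixels), "pose" (4x4, takes a point from camera to world coordinates); the wrist camera has in their place "tool_from_camera" (4x4, takes a point from camera to tool coordinates, whose origin is the TCP and whose axes are the flange's). Camera axes: x right, y up, looking along -z (the intrinsics and any distortion apply to the point x, -y, -z); pixel columns grow to the right and rows downward; lengths in mm; the calibration is good to about 2 mm. A picture is of the moment at which its call begins: read the wrist's pose just before it. camera_params takes no time and is no camera call.
A pose or a line that the arm cannot do raises env.IKError and nothing moves.
- workorder.sign_off(): hands the job in; it is judged then, once.
The state is a dict: "time_s": time; "qpos": joint angles; "dq": joint speeds; "tau": joint torques, N m; "tool_pos": TCP position; "orientation": TCP orientation; "force": force on the tool from outside, world axes, zero at the start; "wrist_torque": the same for the moment, N m; "width": finger opening in mm; "grip_force": force on a finger pad.
Only numpy, scipy, OpenCV 4.12 (cv2) and the standard library are available. Lean on these libraries where they do the work, as an engineer would, in place of code of your own. Each camera call takes 0.05 s, during which the arm holds its last target. There are 200 camera calls.

## Task

Load the loose oak offcut flat into the blue hold-down jig, long way in between the two steel rails and under the raised foot until its end meets the steel end stop, and let go of it. Then press the black knob down gently so that the foot bears on the wood and the knob's lower edge stands within the green band on its stem, never driving it deep into the red, and finish while still holding the knob there (I will drill the piece meanwhile). Leave the drill stand, the jar of bits and the small red case where they are.

Things in the scene. Friction and masses are not known exactly. Their poses are not given: they have to be found in the camera images.
- offcut: Loose light-brown oak offcut, a plain block 45 (its x) x 120 (its y) x 22 mm (its z), about 0.1 kg. Origin at the centre of its underside; its two ends are alike.
- jig: Blue hold-down jig, screwed to the bench (place and yaw vary). Origin on the bench surface under the plunger axis; z up; +y is the direction in which the wood is slid in. Bed top 12 mm above the bench; before the rails, from y = -40 out to -125 mm, the bed is a tongue only 34 mm wide, so fingers may straddle the wood there.
- end_stop (a point): Foot of the steel end stop's face, at bed height: jig frame (0, +18, 12) mm. The stop is 22 mm high above the bed.
- rail_entry (a point): Mouth between the two steel rails on the bed: jig frame (0, -51, 12) mm. The rails are 16 mm high and flare open towards the mouth, then run 49 mm apart from y = -30 mm to the stop.
- bridge_top (a point): Centre of the top of the blue bridge: jig frame (0, 0, 74) mm. It crosses at y = -14 to +14 mm, 100 mm wide, underside 62 mm above the bench. The foot (22 mm dia.) hangs below it, underside at rest 46 mm above the bench, 12 mm over a loaded offcut, so the wood enters from the -y side, not from above.
- seat (a point): Point on the bed where the underside centre of a fully loaded offcut lies: jig frame (0, -42, 12) mm; axes as the jig's. Its outer end then stands at y = -102 mm; gripped about 20 mm from that end, the wood can be slid home with a gripper clear of bridge and knob.
- knob_top (a point): Centre of the flat top of the black palm knob (36 mm diameter, 16 mm tall), on the jig's plunger axis; at rest 131.5 mm above the bench. It moves straight down when pressed; 24 mm down with the offcut loaded is the middle of the green band.
- press_foot (a joint): Travel of the foot downwards in m: 0 at rest; about 0.012 when it bears on a loaded offcut; 0.020 at its stop with no wood. Its return spring takes about 2 N to start and 4 N at 0.012.
- press_knob (a joint): Knob's travel down on the foot's stem in m (on top of press_foot): 0 at rest, stop at 0.020. Spring 1 N per mm plus about 1 N. Bands on the stem, read at the knob's lower edge: white 0 to 0.008, green 0.008 to 0.016, red beyond. The foot meets the wood at about 0.003; at 0.012 (middle of green) the hand pushes with about 13 N. Springs up when released.
- drills: Bystander: wooden drill stand with drills, 60 x 98 x 119 mm, loose; origin at the centre of its underside.
- bits_jar: Bystander: low round jar of small bits, 63 mm diameter, its body 39 mm and its fill up to 55 mm tall, loose; origin at the centre of its underside.
- tin_case: Bystander: small red case, 48 x 74 x 21 mm, loose; origin at the centre of its underside.
There are look-alikes about, which are no part of the job. Of the things like the offcut, leave any that is pink; of the rest the larger one is meant.

How it is judged:
By the outcome, as a careful person would: the job done as asked, in the order asked, and still so for the second after the job is handed in, while the arm keeps its last pose, push and grip.
It also fails if it takes over 54 s, if anything falls off the work surface, if the arm or the gripper's body presses on something with over 40 N, if the wrist force passes 120 N, or if a joint passes its speed limit or range.

## Working session

There is one attempt and no reset: what is moved stays moved. The work goes in short steps, each a Python script; the robot and the scene stay as the last script left them, time stands still between calls to the robot, and variables do not carry over. Pictures are saved under pics/ and viewed, at most 10 in all, crops included, and the job is handed in when it is done.

```bash
ls; mkdir -p pics; python3 - <<'E'
from station import env,viewer
import cv2,numpy as np
for n in("scene","top"):
    cv2.imwrite(f"pics/{n}0.png",viewer.camera(n)); p=viewer.camera_params(n)
    print(n,{k:(np.round(v,3).tolist()) for k,v in p.items()})
p=viewer.camera_params("wrist");print({k:(np.round(v,3).tolist()) for k,v in p.items()})
s=env.read_state();print(s["time_s"],s["orientation"],s["tool_pos"])
E
```

```text
pics
scene {'fx': 507.506, 'fy': 507.506, 'cx': 315.92, 'cy': 200.676, 'pose': [[0.711, 0.404, -0.576, -409.705], [-0.703, 0.426, -0.57, -954.751], [0.015, 0.81, 0.587, 1092.075], [0.0, 0.0, 0.0, 1.0]]}
top {'fx': 433.331, 'fy': 433.331, 'cx': 316.881, 'cy': 197.531, 'pose': [[-0.009, 0.994, -0.11, 416.384], [-1.0, -0.012, -0.023, -16.653], [-0.025, 0.109, 0.994, 1366.391], [0.0, 0.0, 0.0, 1.0]]}
{'fx': 318.364, 'fy': 318.364, 'cx': 315.619, 'cy': 198.396, 'tool_from_camera': [[-0.001, 0.966, 0.259, 69.344], [1.0, 0.0, 0.001, -0.323], [0.001, 0.259, -0.966, -82.225], [0.0, 0.0, 0.0, 1.0]]}
0.1 [ 1.62716023e-01  9.86672702e-01 -6.76639293e-04 -1.31652696e-04] [200.47773806 591.56459334 301.96876503]
```

View pics/top0.png

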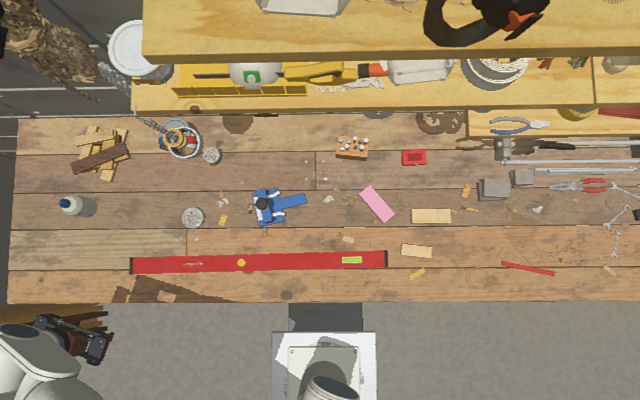

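View pics/scene0.png

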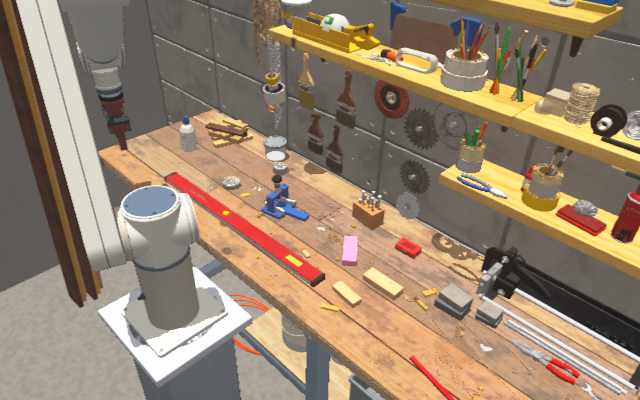

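Offcut-like pieces in the top view: pink (377,204), which is excluded; a light brown larger one (431,216); and a light brown smaller one (416,251). The larger at (431,216) fits. The jig is at (268,206), with its tongue pointing right to (305,200). I'll check this in one enlarged crop.

```bash
cat > h.py <<'E'
import numpy as np,cv2
from station import env,set_gripper,viewer,workorder
from scipy.spatial.transform import Rotation as R
def cam(n,st=None):
    p=viewer.camera_params(n)
    if n=="wrist":
        T=np.eye(4);T[:3,:3]=R.from_quat(st["orientation"]).as_matrix();T[:3,3]=st["tool_pos"];P=T@p["tool_from_camera"]
    else: P=np.array(p["pose"])
    return p,P
def ray(n,uv,z,st=None):
    p,P=cam(n,st);uv=np.atleast_2d(uv).astype(float)
    d=np.c_[(uv[:,0]-p["cx"])/p["fx"],-(uv[:,1]-p["cy"])/p["fy"],-np.ones(len(uv))]@P[:3,:3].T
    return P[:3,3]+d*((z-P[2,3])/d[:,2])[:,None]
def proj(n,X,st=None):
    p,P=cam(n,st);c=(np.atleast_2d(X)-P[:3,3])@P[:3,:3]
    return np.c_[p["cx"]+p["fx"]*c[:,0]/-c[:,2],p["cy"]+p["fy"]*c[:,1]/c[:,2]]
def down(a): # tool pointing down, closing axis (tool y) at world angle a
    y=np.array([np.cos(a),np.sin(a),0]);z=np.array([0,0,-1.]);return R.from_matrix(np.c_[np.cross(y,z),y,z]).as_quat()
E
python3 - <<'E'
from h import *
im=cv2.imread("pics/top0.png")
c=cv2.resize(im[135:265,245:455],None,fx=3.8,fy=3.8,interpolation=cv2.INTER_CUBIC);cv2.imwrite("pics/crop.png",c)
for n,(x0,x1,y0,y1) in dict(big=(405,458,200,230),small=(395,437,241,262)).items():
    s=im[y0:y1,x0:x1].astype(int);hsv=cv2.cvtColor(im[y0:y1,x0:x1],cv2.COLOR_BGR2HSV)
    m=((hsv[...,2]>190)&(hsv[...,0]>14)&(hsv[...,0]<32)).astype(np.uint8)
    k,l,st,_=cv2.connectedComponentsWithStats(m);i=1+np.argmax(st[1:,4]);v,u=np.nonzero(l==i)
    X=ray("top",np.c_[u+x0,v+y0],22)[:,:2].astype(np.float32);print(n,len(u),cv2.minAreaRect(X))
print("tongue",ray("top",[[306,200],[268,206]],12))
E
```

```text
big 544 ((504.6278991699219, -336.96588134765625), (117.59419250488281, 40.245765686035156), 89.34840393066406)
small 338 ((400.40069580078125, -288.251708984375), (92.60928344726562, 38.755104064941406), 83.16395568847656)
tongue [[558.37867878  49.51430932  12.        ]
 [540.81559838 169.34076258  12.        ]]
```

View pics/crop.png

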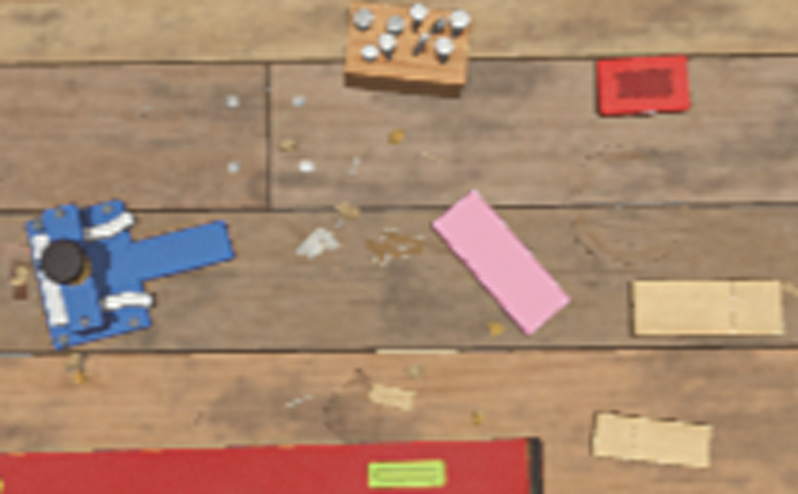

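The crop confirms it: the light brown piece at (431,216) measures 118 x 40 mm and the smaller one 93 x 39 mm. Next are wrist looks at the jig, then at the offcut.

```bash
python3 - <<'E'
from h import *
import json
S=[]
for i,(p,a) in enumerate([([550,110,330],.24),([505,-297,260],0)]):
    env.reach(p,down(a));env.hold(.2);s=env.read_state();im=viewer.camera("wrist")
    cv2.imwrite(f"pics/w{i}.png",im);S.append({k:np.array(s[k]).tolist() for k in("tool_pos","orientation","time_s","qpos")});print(S[-1])
json.dump(S,open("S.json","w"))
E
```

```text
{'tool_pos': [549.8988260716199, 110.65058428043143, 329.9338504648319], 'orientation': [0.6169177863148257, 0.7870275985643781, -3.420876792323904e-05, -5.344308680492216e-05], 'time_s': 2.4333, 'qpos': [0.17733755622562186, 0.29803951353614644, 1.7488025960740632, 3.8464239126006177e-05, 1.0948727599807524, -0.06383560803616757]}
{'tool_pos': [505.5401333892986, -296.14614441971986, 260.2279089215435], 'orientation': [0.7065623936707581, 0.7076507281243598, 7.980862769901345e-05, 0.00015641577549339758], 'time_s': 4.2167, 'qpos': [-0.5502585433916006, 0.41812354936262214, 1.750878202048162, 9.998662980667628e-05, 0.972249557544129, -0.5518540035277818]}
```

View pics/w0.png

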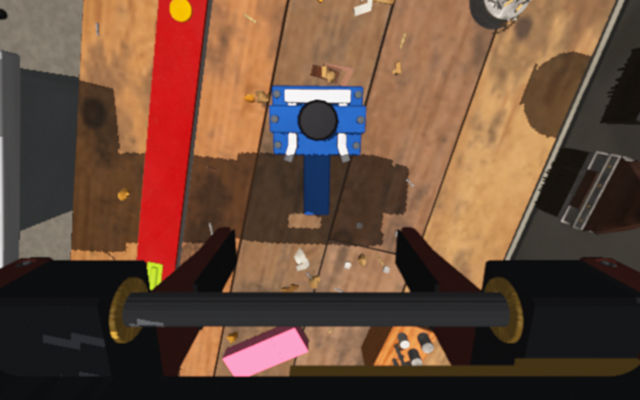

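View pics/w1.png

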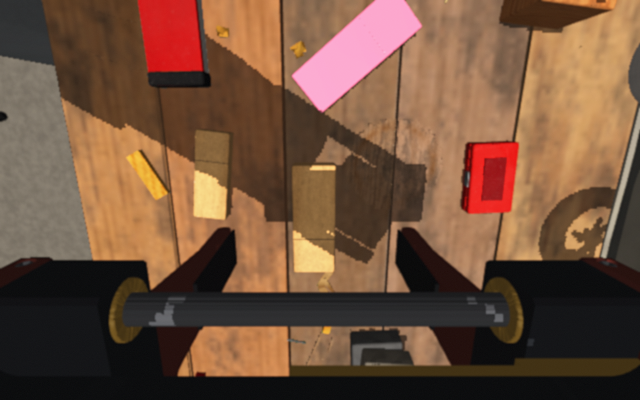

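w0 shows the knob at (318,120), the tongue's end at (316,214) and the bridge at rows 105–132. w1 shows the offcut with corners (293,166), (335,166), (335,272), (293,272), lying straight.

```bash
python3 - <<'E'
from h import *
import json
S=json.load(open("S.json"))
im=cv2.imread("pics/w0.png");h=cv2.cvtColor(im,cv2.COLOR_BGR2HSV)
kn=(im.max(2)<60)[90:150,290:350].astype(np.uint8);k,l,st,c=cv2.connectedComponentsWithStats(kn);i=1+np.argmax(st[1:,4]);print("knob",st[i],c[i]+[290,90])
kc=c[i]+[290,90];K=ray("wrist",kc,131.5,S[0])[0];print("K wrist",K,"r",18*0+np.sqrt(st[i,4]/np.pi)*(S[0]["tool_pos"][2]+82-131.5)/318)
b=((h[...,0]>100)&(h[...,0]<125)&(h[...,1]>150))
rows=range(165,208);mid=[]
for r in rows:
    u=np.nonzero(b[r,290:345])[0]+290;mid.append([u.min(),u.max(),(u.min()+u.max())/2])
mid=np.array(mid);print("tongue w px",(mid[:,1]-mid[:,0]+1).mean())
A=ray("wrist",np.c_[mid[:,2],rows],12,S[0])[:,:2]
W=np.linalg.norm(ray("wrist",[[mid[5,1]+1,170]],12,S[0])-ray("wrist",[[mid[5,0],170]],12,S[0]));print("w",W)
vx,vy,x0,y0=cv2.fitLine(A.astype(np.float32),cv2.DIST_L2,0,.01,.01).ravel()
if vy<0:vx,vy=-vx,-vy
d=np.array([vx,vy]);yaw=np.arctan2(-vx,vy);print("yaw",yaw)
e=np.nonzero(b[150:240,316])[0].max()+150.5;E=ray("wrist",[[316,e]],12,S[0])[0,:2]
print("tongue end row",e,E,"origin from end",E+125*d)
n=np.array([d[1],-d[0]]);print("knob lateral off tongue line",(K[:2]-[x0,y0])@n)
kt=ray("top",[[262.1,203.9]],131.5)[0];print("K top",kt)
# bolts check: end stop strip etc
C=ray("wrist",[[293,166],[336,166],[336,272.],[293,272]],22,S[1]);print(C[:,:2].round(1),np.linalg.norm(np.diff(C,axis=0),axis=1),C.mean(0))
E
```

```text
knob [   9   10   39   40 1093] [318.58279963 120.91674291]
K wrist [538.13968439 172.90332632 131.5       ] r 16.448960575489682
tongue w px 24.906976744186046
w 31.77457672273412
yaw 0.24630792
tongue end row 213.5 [565.03432063  54.48171615] origin from end [534.55619792 175.70912552]
knob lateral off tongue line 2.469248316290159
K top [536.08851935 169.94574784 131.5       ]
[[ 483.5 -278.3]
 [ 527.2 -278.3]
 [ 529.2 -397. ]
 [ 481.5 -397. ]] [ 43.62254107 118.73081372  47.78094794] [ 505.35064521 -337.66285874   22.        ]
```

```bash
cat >> h.py <<'E'
J=np.array([536.5,173.0]);YAW=.246
def jig(x,y): return J+x*np.array([np.cos(YAW),np.sin(YAW)])+y*np.array([-np.sin(YAW),np.cos(YAW)])
E
python3 - <<'E'
from h import *
import json
env.reach([505,-377,150],down(0));env.move_l([505,-377,83],rate=100)
set_gripper(30);s=env.read_state();print("width",s["width"],s["grip_force"],s["time_s"])
env.move_l([505,-377,180])
p=jig(0,-170);env.move_l([*p,180],rot=down(YAW),rate=250);env.move_l([*p,135],rate=100);env.hold(.3)
s=env.read_state();im=viewer.camera("wrist");print(s["width"],s["time_s"],s["tool_pos"],p)
json.dump({k:np.array(s[k]).tolist() for k in("tool_pos","orientation")},open("S2.json","w"))
cv2.imwrite("pics/w2.png",im)
E
```

```text
width 45.116772235211016 29.913089275360107 6.4167
44.671047433444286 9.8333 [578.21233986   8.15523458 135.57688279] [577.89947791   8.11797178]
```

View pics/w2.png

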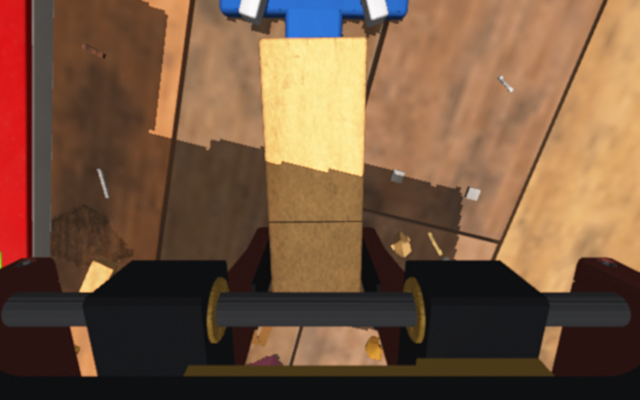

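w2: the wood is held with its lead end at (260,39)–(367,38). The tongue edges at row 25 are about columns 286 and 341, and the rail tips are about (247,20) and (376,20).

```bash
python3 - <<'E'
from h import *
import json
s=json.load(open("S2.json"));im=cv2.imread("pics/w2.png");h=cv2.cvtColor(im,cv2.COLOR_BGR2HSV)
def tj(X): 
    D=X[:,:2]-J; c,q=np.cos(YAW),np.sin(YAW); return np.c_[D@[c,q],D@[-q,c]].round(1)
b=(h[...,0]>100)&(h[...,0]<125)&(h[...,1]>120)
for r in(24,28,32,35):
    u=np.nonzero(b[r,270:360])[0]+270;print("tongue",r,u.min(),u.max(),tj(ray("wrist",[[u.min(),r],[u.max()+1,r]],12,s)).tolist())
w=(h[...,0]<28)&(h[...,2]>170)
for r in(45,80,120,150):
    u=np.nonzero(w[r,240:385])[0]+240;print("wood",r,u.min(),u.max(),tj(ray("wrist",[[u.min(),r],[u.max()+1,r]],74.6,s)).tolist())
g=(h[...,1]<60)&(h[...,2]>150)
for r in(4,10,15):
    print("rail",r,[ (a.min(),a.max(),tj(ray("wrist",[[a.min(),r],[a.max()+1,r]],28,s)).tolist()) for a in (np.nonzero(g[r,220:300])[0]+220,np.nonzero(g[r,330:410])[0]+330) if len(a)])
print("TCP",tj(np.array([s["tool_pos"]])))
cv2.imwrite("pics/w2c.png",cv2.resize(im[0:90,200:430],None,fx=3.4,fy=3.4,interpolation=cv2.INTER_CUBIC))
E
```

```text
tongue 24 286 341 [[-16.1, -50.3], [16.6, -50.3]]
tongue 28 286 341 [[-16.1, -52.4], [16.6, -52.4]]
tongue 32 286 340 [[-16.2, -54.5], [16.1, -54.6]]
tongue 35 286 341 [[-16.2, -56.1], [16.7, -56.2]]
wood 45 259 384 [[-22.2, -73.4], [29.8, -73.4]]
wood 80 260 365 [[-22.4, -86.9], [22.5, -87.0]]
wood 120 240 382 [[-31.9, -103.4], [30.6, -103.4]]
wood 150 265 364 [[-21.5, -116.4], [23.2, -116.4]]
rail 4 [(np.int64(240), np.int64(258), [[-38.9, -44.6], [-28.8, -44.6]]), (np.int64(367), np.int64(385), [[28.4, -44.6], [38.5, -44.6]])]
rail 10 [(np.int64(239), np.int64(257), [[-39.6, -47.5], [-29.5, -47.5]]), (np.int64(369), np.int64(387), [[29.6, -47.5], [39.7, -47.5]])]
rail 15 [(np.int64(246), np.int64(255), [[-36.0, -49.8], [-30.7, -49.9]]), (np.int64(370), np.int64(385), [[30.3, -49.9], [38.8, -49.9]])]
TCP [[   0.3 -170. ]]
```

```bash
python3 - <<'E'
from h import *
def tj(X): 
    D=np.array(X)[:2]-J; c,q=np.cos(YAW),np.sin(YAW); return np.array([D@[c,q],D@[-q,c]]).round(1),round(X[2],1)
def rep(t,hit):
    s=env.read_state();print(t,hit,tj(s["tool_pos"]),np.round(s["force"],1),round(s["width"],1),s["time_s"])
p=jig(0,-170);r=env.move_l([*p,94.5],rate=50,f_stop=4);rep("down",r)
z=env.read_state()["tool_pos"][2]+(1 if r else .5)
r=env.move_l([*jig(0,-170),z],rate=50)
r=env.move_l([*jig(0,-105),z],rate=60,f_stop=12);rep("in",r)
if not r: r=env.move_l([*jig(0,-72),z],rate=40,f_stop=10);rep("in2",r)
s=env.read_state();im=viewer.camera("scene");cv2.imwrite("pics/s3.png",cv2.resize(im[150:260,220:350],None,fx=5,fy=5,interpolation=cv2.INTER_CUBIC))
E
```

```text
down True (array([  -0.6, -169.9]), np.float64(94.0)) [ 0.  -0.7  4.2] 44.9 10.675
in False (array([   0.2, -105.1]), np.float64(95.1)) [-0.3  2.   3.1] 44.8 12.1583
in2 True (array([ -0.2, -81.9]), np.float64(95.0)) [-2.  -2.   4.5] 44.5 12.7583
```

View pics/s3.png

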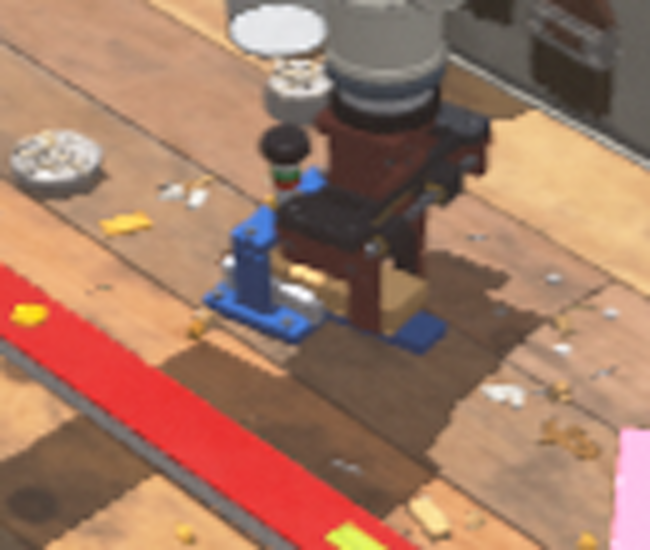

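The wood stopped at y = -81.9 where contact with the stop was expected, and s3 shows it between the rails under the foot. Firm up against the stop, release, rise and look.

```bash
python3 - <<'E'
from h import *
import json
z=env.read_state()["tool_pos"][2]
r=env.move_l([*jig(0,-74),z],rate=30,f_stop=12);s=env.read_state();D=s["tool_pos"][:2]-J;print(r,D@[-np.sin(YAW),np.cos(YAW)],s["force"])
set_gripper(75);p=env.read_state()["tool_pos"]
env.move_l([p[0],p[1],250],rate=150);set_gripper(0)
env.move_l([*jig(0,-60),250],rot=down(YAW));env.hold(.3)
s=env.read_state();im=viewer.camera("wrist");cv2.imwrite("pics/w4.png",im);print(s["time_s"],s["force"],s["width"])
json.dump({k:np.array(s[k]).tolist() for k in("tool_pos","orientation")},open("S4.json","w"))
E
```

```text
True -81.59714378440418 [ 0.71099347 -3.39766113  3.20446113]
16.6333 [0.92521092 0.07962675 0.7771142 ] 0.1286551443799588
```

View pics/w4.png

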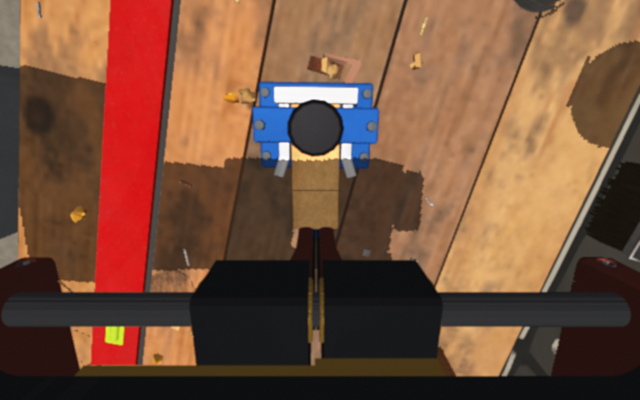

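w4: the wood lies straight between the rails, with its outer end at about (315,228), and the knob is at (315,128). I'll check the numbers, then press.

```bash
python3 - <<'E'
from h import *
import json
s=json.load(open("S4.json"));im=cv2.imread("pics/w4.png")
def tj(X): 
    D=X[:,:2]-J; c,q=np.cos(YAW),np.sin(YAW); return np.c_[D@[c,q],D@[-q,c]].round(1).tolist()
print("outer end",tj(ray("wrist",[[293,228],[338,228]],34,s)),"near-stop face",tj(ray("wrist",[[274,103],[358,103]],34,s)))
m=(im.max(2)<75)[90:165,280:350].astype(np.uint8);k,l,st,c=cv2.connectedComponentsWithStats(m);i=1+np.argmax(st[1:,4]);(x,y),r=cv2.minEnclosingCircle(np.argwhere(l==i)[:,::-1].astype(np.float32))
print("knob",x+280,y+90,r,r*(s["tool_pos"][2]+82-131.5)/318,tj(ray("wrist",[[x+280,y+90]],131.5,s)))
env.move_l([*jig(0,0),235],rate=150);env.hold(.3)
f0=env.read_state()["force"];r=env.move_l([*jig(0,0),200],rate=25,f_stop=1.5);s=env.read_state();print("contact",r,s["tool_pos"][2]-env.tips_ahead,s["force"]-f0,s["time_s"])
E
```

```text
outer end [[-21.9, -101.3], [22.9, -101.3]] near-stop face [[-36.6, 17.9], [38.8, 17.8]]
knob 315.0 128.0 28.30204200744629 17.84361772303215 [[0.4, 0.3]]
contact True 129.3478196485068 [0.81022776 0.26883977 2.12785949] 18.5
```

The outer end is at -101.3 mm (expected -102) and the knob is on the axis to within 0.5 mm. Press in steps.

```bash
python3 - <<'E'
from h import *
z0=env.tips_ahead
for t in(118,113,110,107.8):
    r=env.move_l([*jig(0,0),t+z0],rate=20,f_stop=18);env.hold(.3);s=env.read_state();print(t,r,round(s["tool_pos"][2]-z0,2),np.round(s["force"],1),s["time_s"])
im=viewer.camera("scene");cv2.imwrite("pics/s5.png",cv2.resize(im[160:230,250:330],None,fx=8,fy=8,interpolation=cv2.INTER_CUBIC))
E
```

```text
118 False 118.09 [ 0.3 -0.6  4. ] 19.525
113 False 113.28 [-1.4 -1.1  7.4] 20.225
110 False 110.56 [-2.1 -0.4  9.9] 20.825
107.8 False 108.57 [-2.  -0.8 11.6] 21.3833
```

View pics/s5.png

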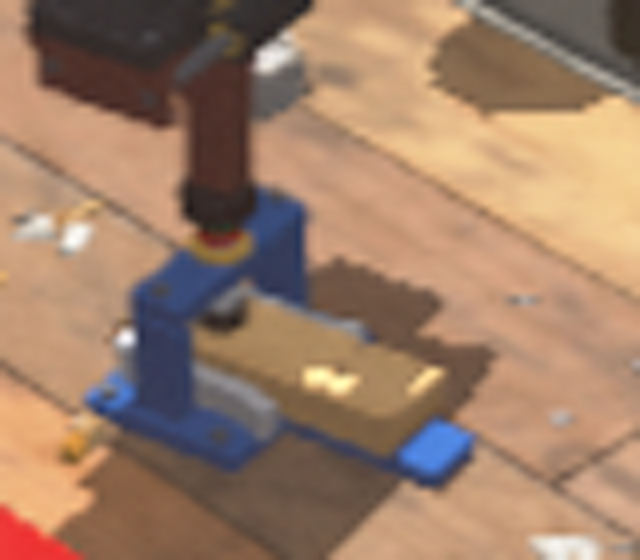

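s5 shows the foot on the wood. The band just under the knob is hidden by the bridge, with only red visible lower down. Travel of 22.9 mm and 11.6 N both put the knob at about 0.011, inside green. One small nudge towards the middle, then hand in.

```bash
python3 - <<'E'
from h import *
env.move_l([*jig(0,0),107+env.tips_ahead],rate=15,f_stop=18);env.hold(1)
s=env.read_state();print(s["tool_pos"][2]-env.tips_ahead,s["force"],s["time_s"])
print(workorder.sign_off())
E
```

```text
107.85315021327463 [-2.05849376 -0.21276127 13.48540416] 22.6833
the job is handed in; nothing more can be done
None
```

The oak offcut is in the jig against the end stop and released. The arm is holding the knob about 23.6 mm down at about 13 N, which is mid-green by travel and force (the bridge hid the band itself), and the job was handed in at 22.7 s with nothing else touched.

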